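# Pack two lunch tins: inserts first, then lids

## Robot

A 6-joint arm with a two-finger parallel gripper is mounted at the origin on the work surface. World frame = base frame: x ahead of the robot, y to its left, z up, the work surface at z = 0. Lengths are in m, angles in rad, forces in N, time in s.
With the tool pointing down it reaches from about 0.35 to 0.85 m from the base axis. Payload 8.1 kg.
Tool frame: the origin (TCP) lies at the very end of the fingers, on their centre line; the grasp point (between the pads) lies 19 mm behind it; z points along the fingers, y is the line along which they close (so a half turn about z gives the same grasp; the last joint's range is limited). The gripper opens to 93 mm and grips with 3 to 60 N. Pads are 15 mm wide; open, the fingers measure 128 mm over their backs; the gripper's body (75 mm by 188 mm) begins 65 mm behind the grasp point.
Start: joints at [-1.327, 0.13, 1.488, -0, 1.523, -0.085], TCP at [0.194, -0.568, 0.219] pointing down, gripper open.
Joint ranges: [-2.96, 2.96], [-0.89, 2.26], [0.02, 2.5], [-1.34, 4.48], [0, 2.73], [-2.66, 2.66]. Speed limits (rad/s): [2.39, 2.39, 2.79, 3.14, 3.14, 3.14].

## Interface

Orientations are given as a rotation vector (axis times angle).
In Python, from plant import monitor, eyes, ticket gives the robot as it stands.
- The arm moves only by the tool arm_command, never from a script. Its argument "deltas" is a list that holds one entry, the list of rows, each a list of 6 numbers: the shift along the world's x, y, z in cm, then the turn, a rotation vector about the world's x, y, z in degrees. In form: [[[tx, ty, tz, rx, ry, rz], ...]]. A call has 1 to 12 rows; each row shifts and turns the commanded pose from where the row before left it; what a row does not reach is not made up. A row lasts 1/12 s, in which the tool goes at most 41.7 mm and 7.16 degrees, less where a joint would pass 70% of its speed; a pose out of reach is approached as far as the arm can. A call is refused whole if a number of a shift passes 4.17 or a number of a turn 7.16, either way. A call with a gripper value outside its range is refused whole. "gripper" is the opening, from -1 (shut) to 1 (fully open), set as the call begins (left out, the last holds). The fingers move at their own pace and stop on an object; "squeeze" is the grip in N (left out, the last holds). Time passes only in rows, so rows that do not move let the fingers close. It gives the time, the measured TCP pose, the force, the opening and the grip force at its end, in the units of the state.
- monitor.read_state(): the state, without advancing time (a new reading comes with each control period).
- eyes.read_camera(name): name is "scene" or "top" or "wrist"; returns the picture (480x640x3 uint8, blue, green, red); there is no depth.
- eyes.camera_model(name): a dict with "fx", "fy", "cx", "cy" (pixels), "rvec" (rotation vector, rad) and "tvec" (3), from world to camera coordinates, as OpenCV has them. Camera axes: x right, y down, z forward; pixel columns grow to the right and rows downward; lengths in m; the calibration is good to about 2 mm. The wrist camera is an equidistant fisheye: a pixel r from the principal point sees the ray r / f radians off the axis. A picture is of the moment at which its call begins: read the wrist's pose just before it. camera_model takes no time and is no camera call; for the wrist camera it gives the pose at the moment of the call.
- ticket.close_job(): hands the job in; it is judged then, once.
The state is a dict: "t": time; "q": joint angles; "dq": joint speeds; "joint_torque": joint torques, N m; "tool_pos": TCP position; "orientation": TCP orientation; "force": force on the tool from outside, world axes, zero at the start; "wrist_torque": the same for the moment, N m; "opening": finger opening in m; "gripper_force": force on a finger pad.
Only numpy, scipy, OpenCV 4.12 (cv2) and the standard library are available. Lean on these libraries where they do the work, as an engineer would, in place of code of your own. Each camera call takes 0.05 s, during which the arm holds its last target. There are 200 camera calls.

## Task

Pack up the two steel lunch tins: stand the little round pot on the bottom of the round tin, lay the round tray over it so that it rests level on the ledge inside, then seat the round lid on top; in the oblong tin lay the small oblong box flat on the bottom, then seat the oblong lid. Set every piece down rather than dropping it, leave everything level and fully home with both tins upright, and do not disturb the two bottles and the brush.

Things in the scene. Friction and masses are not known exactly. Their poses are not given: they have to be found in the camera images.
- round_tin: Open round steel tin, loose, 0.7 kg, 76 mm tall. Origin: centre of its underside, z up. Lower chamber 100 mm inside diameter (108 outside), floor 4 mm above the origin. Flat ledge ring at 42 mm, from 50 to 64 mm radius. Above it 128 mm inside diameter, 136 outside; rim at 76 mm. Takes pot (floor), tray (ledge), round lid (rim). Open the gripper only part way inside it.
- oblong_tin: Open oblong steel tin, loose, 0.7 kg, 136 mm (x) by 100 mm (y) outside, 56 mm tall, walls and floor 4 mm, so 128 by 92 mm inside. Origin: centre of its underside, z up, x along its long side. Takes the oblong box (floor) and the oblong lid (rim). Open the gripper only part way inside it.
- pot: Small closed round steel pot, 52 mm diameter, body 20 mm tall, with a black round knob 18 to 20 mm across on top from 20 to 34 mm above the origin; about 0.12 kg. Stands upright on the table. Origin: centre of its underside, z up. The smallest round piece.
- tray: Round steel tray like a shallow dish, 118 mm diameter, floor 4 mm thick, raised edge (3 mm wide, top at 12 mm), black round knob 18 to 20 mm across in the middle, from 4 to 24 mm above the origin; 0.14 kg. Lies flat, knob up. Origin: centre of its underside, z up. Resting on the round tin's ledge its origin is 42 mm above the tin's; it clears the pot below and the lid above.
- round_lid: Round steel lid: flat plate 140 mm diameter, 7 to 10 mm above the origin, no raised edge, over a tapered plug 7 mm deep (100 mm diameter below, 118 above); black round knob 18 to 20 mm across in the middle, 10 to 32 mm above the origin; 0.14 kg. Lies knob up. Origin: centre of the plug's underside, z up. Seated, its plate rests on the round tin's rim, origin 69 mm above the tin's.
- box: Small closed oblong steel box, 76 mm (x) by 40 mm (y), body 24 mm tall, with a black bar grip on top 40 mm long (along x), 12 mm wide (y), from 24 to 40 mm above the origin; about 0.12 kg. Lies flat, grip up. Origin: centre of its underside, z up. The smaller oblong piece.
- oblong_lid: Oblong steel lid: flat plate 142 mm (x) by 106 mm (y), 7 to 10 mm above the origin, over a plug 116 by 80 mm, 7 mm deep; black bar grip on top 40 mm long (x), 12 mm wide (y), 10 to 32 mm above the origin; 0.14 kg. Lies grip up. Origin: centre of the plug's underside, z up. Seated (long sides together, either way round), plate on the oblong tin's rim, origin 49 mm above the tin's.
- copper_bottle: Bystander: upright copper water bottle, 72 mm diameter, 230 mm tall, at the left edge of the work (+y). Origin: centre of its underside.
- steel_bottle: Bystander: upright dark steel water bottle, 70 mm diameter, 250 mm tall, at the right edge of the work (-y). Origin: centre of its underside.
- brush: Bystander: wooden-backed brush lying bristles down, 150 mm (x) by 55 mm (y), 44 mm tall, at the far right. Origin: centre of its underside.

How it is judged:
By the outcome, as a careful person would: the job done as asked, in the order asked, and still so for the second after the job is handed in, with the robot touching nothing.
It also fails if it takes over 128 s, if anything falls off the work surface, if the arm or the gripper's body presses on something with over 40 N, if the wrist force passes 120 N, or if a joint passes its speed limit or range.

## Working session

There is one attempt and no reset: what is moved stays moved. The work goes in short steps, Python scripts to look and compute and a tool call to move; the robot and the scene stay as the last step left them, time stands still between calls to the robot, and variables do not carry over. Pictures are saved under pics/ and viewed, at most 14 in all, crops included, and the job is handed in when it is done.

Besides the shell and the picture viewer there is one more tool, called after "Emit:" in YAML: its name, and indented under it one key for each argument. arm_command: Moves the arm, as the interface text tells. Its arguments: {"type":"object","properties":{"deltas":{"type":"array"},"gripper":{"type":"number"},"squeeze":{"type":"number"}},"required":["deltas"]}

```bash
mkdir -p pics
python3 - <<'E'
from plant import monitor, eyes
import cv2
s=monitor.read_state(); print(s)
for n in("scene","top"):
    cv2.imwrite(f"pics/{n}0.png",eyes.read_camera(n)); print(n,eyes.camera_model(n))
E
```

```text
{'t': 0.0, 'q': array([-1.32743534e+00,  1.31168314e-01,  1.48927289e+00, -2.45289852e-05,
        1.52298747e+00, -8.53833366e-02]), 'dq': array([-0.00031623,  0.00027182, -0.00157222,  0.00056361,  0.00136046,
       -0.00045748]), 'joint_torque': array([-7.45805537e-04, -5.59840143e+01, -4.91765070e+01,  7.67867896e-02,
        3.52502579e-02, -1.52916964e-04]), 'tool_pos': array([ 0.19359776, -0.56730994,  0.21758668]), 'orientation': array([-3.09744398e+00, -5.13770862e-01,  2.65777826e-04]), 'force': array([-0.37908317,  0.12328992,  0.09834118]), 'wrist_torque': array([ 0.01711709, -0.03058585, -0.05429298]), 'gripper_force': 0.0, 'opening': 0.09289620125678422}
scene {'fx': 443.95991815675984, 'fy': 443.95991815675984, 'cx': 319.74320681823997, 'cy': 238.04226706571578, 'rvec': array([ 1.94760298,  1.85084489, -0.55126866]), 'tvec': array([-0.03332582, -0.43680728,  1.53529838])}
top {'fx': 520.3806568374848, 'fy': 520.3806568374848, 'cx': 313.3307292613367, 'cy': 235.98734391765078, 'rvec': array([ 2.13203669, -2.09523934,  0.2073026 ]), 'tvec': array([-0.02141843,  0.55931659,  1.53997966])}
```

View pics/top0.png

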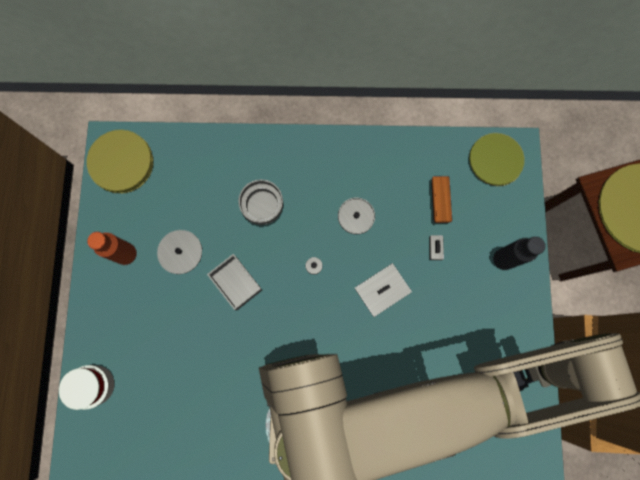

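View pics/scene0.png

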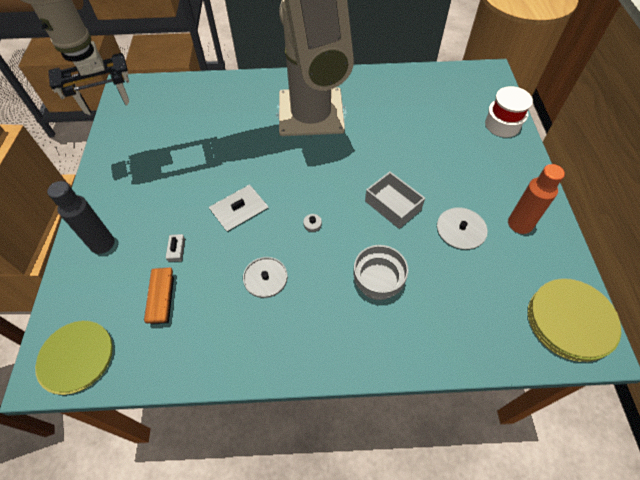

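```bash
cat > fit.py <<'E'
import numpy as np, cv2
from scipy.optimize import minimize
from plant import eyes
U=4
def circ(r,z): a=np.linspace(0,2*np.pi,48,endpoint=False); return np.c_[r*np.cos(a),r*np.sin(a),0*a+z]
def rect(x,y,z): return np.array([[sx*x/2,sy*y/2,z] for sx in(-1,1) for sy in(-1,1)])
V=np.vstack
M={'round_tin':[V([circ(.054,0),circ(.054,.038),circ(.068,.042),circ(.068,.076)])],
'oblong_tin':[V([rect(.136,.1,0),rect(.136,.1,.056)])],
'pot':[V([circ(.026,0),circ(.026,.02)]),V([circ(.0095,.02),circ(.0095,.034)])],
'tray':[V([circ(.059,0),circ(.059,.012)]),V([circ(.0095,.004),circ(.0095,.024)])],
'round_lid':[V([circ(.07,.007),circ(.07,.010)]),V([circ(.0095,.01),circ(.0095,.032)])],
'box':[V([rect(.076,.04,0),rect(.076,.04,.024)]),V([rect(.04,.012,.024),rect(.04,.012,.04)])],
'oblong_lid':[V([rect(.142,.106,.007),rect(.142,.106,.010)]),V([rect(.04,.012,.01),rect(.04,.012,.032)])]}
SEED={'round_tin':(261,202,0),'oblong_tin':(234,282,-50),'pot':(314,265,0),'tray':(356,215,0),'round_lid':(179,252,0),'box':(437,248,0),'oblong_lid':(383,290,30)}
def proj(c,P): return cv2.projectPoints(P,c['rvec'],c['tvec'],np.array([[c['fx'],0,c['cx']],[0,c['fy'],c['cy']],[0,0,1]]),None)[0][:,0]
def ray(c,u,v,z):
    R=cv2.Rodrigues(c['rvec'])[0]; o=-R.T@c['tvec']; d=R.T@np.array([(u-c['cx'])/c['fx'],(v-c['cy'])/c['fy'],1]); return (o+d*(z-o[2])/d[2])[:2]
def nonteal(im):
    b,g,r=[im[...,i].astype(float) for i in range(3)]
    s=(np.minimum(g,b)-r)/np.maximum(np.maximum(g,b),1)
    return s
def put(P,p):
    c,s=np.cos(p[2]),np.sin(p[2]); return P@np.array([[c,s,0],[-s,c,0],[0,0,1]])+[p[0],p[1],p[3] if len(p)>3 else 0]
def fit(name,p0,ims,cams,rad=.13,show=False):
    data=[]
    for im,c in zip(ims,cams):
        q=proj(c,np.array([[p0[0],p0[1],.02]]))[0]; x0,y0=(q-45).astype(int); x0,y0=max(x0,0),max(y0,0)
        cr=im[y0:y0+90,x0:x0+90]; s=nonteal(cr); teal=np.percentile(s,75)
        m=np.clip(1.5-2*s/teal+0*s,0,1); m=cv2.resize(1-np.clip(s/teal,0,1),None,fx=U,fy=U,interpolation=cv2.INTER_CUBIC)
        m=(m>.5).astype(np.uint8); n,l,st,cc=cv2.connectedComponentsWithStats(m)
        ctr=((q-[x0,y0]+.5)*U); d=[1e9]+[np.hypot(*(cc[i]-ctr))-.01*st[i,4] if st[i,4]>100 else 1e9 for i in range(1,n)]
        k=(l==int(np.argmin(d))).astype(np.uint8)
        ct=cv2.findContours(k,0,1)[0]; cv2.drawContours(k,ct,-1,1,-1); data.append((k,x0,y0,c))
    def cost(v):
        p=np.array([p0[0]+v[0]*.01,p0[1]+v[1]*.01,p0[2]+v[2]*.1 if len(v)>2 else 0]); e=0
        for k,x0,y0,c in data:
            r=np.zeros_like(k)
            for part in M[name]:
                h=cv2.convexHull(((proj(c,put(part,p))-[x0,y0]+.5)*U-.5).astype(np.float32))
                cv2.fillConvexPoly(r,np.round(h*16).astype(np.int32),1,shift=4)
            e+=(r!=k).sum()/k.sum()
        return e
    best=None
    for a in ([0,-3,3] if name in('oblong_tin','box','oblong_lid') else [None]):
        v0=[0,0] if a is None else [0,0,a]
        sim=np.vstack([v0]+[np.array(v0)+np.eye(len(v0))[i]*1.0 for i in range(len(v0))])
        r=minimize(cost,v0,method='Nelder-Mead',options=dict(initial_simplex=sim,xatol=.01,fatol=1e-4))
        sim=np.vstack([r.x]+[r.x-np.eye(len(v0))[i]*.3 for i in range(len(v0))])
        r=minimize(cost,r.x,method='Nelder-Mead',options=dict(initial_simplex=sim,xatol=.01,fatol=1e-4))
        if best is None or r.fun<best.fun: best=r
    v=best.x
    return np.array([p0[0]+v[0]*.01,p0[1]+v[1]*.01,np.degrees(p0[2]+v[2]*.1) if len(v)>2 else 0]),best.fun
E
python3 - <<'E'
from fit import *
ims=[cv2.imread('pics/top0.png'),cv2.imread('pics/scene0.png')]; cams=[eyes.camera_model(n) for n in('top','scene')]
for n,(u,v,a) in SEED.items():
    q=ray(cams[0],u,v,.02); q2=ray(cams[0],u+10*np.cos(np.radians(a)),v-10*np.sin(np.radians(a)),.02)-q
    yaw0=np.arctan2(q2[1],q2[0]) if a else (0. if n!='box' else 0.)
    for sel in ([0,1],[0],[1]):
        p,e=fit(n,[*q,yaw0],[ims[i] for i in sel],[cams[i] for i in sel]); print(n,sel,np.round(p*[1000,1000,1],1),round(e/len(sel),3))
E
```

```text
round_tin [0, 1] [664.2 155.2   0. ] 0.03
round_tin [0] [665.2 153.8   0. ] 0.01
round_tin [1] [662.7 156.6   0. ] 0.01
oblong_tin [0, 1] [ 416.8  228.9 -140.1] 0.042
oblong_tin [0] [ 418.2  228.2 -140.1] 0.02
oblong_tin [1] [ 414.   230.7 -140.1] 0.01
pot [0, 1] [473.6 -12.    0. ] 0.131
pot [0] [475.5 -13.7   0. ] 0.036
pot [1] [470.8 -10.6   0. ] 0.064
tray [0, 1] [ 637.4 -144.9    0. ] 0.046
tray [0] [ 639.4 -146.     0. ] 0.014
tray [1] [ 635.8 -143.9    0. ] 0.013
round_lid [0, 1] [511.6 411.5   0. ] 0.036
round_lid [0] [512.3 410.    0. ] 0.025
round_lid [1] [511.1 412.5   0. ] 0.02
box [0, 1] [ 537.6 -396.    -1.5] 0.119
box [0] [ 539.4 -397.3    0.8] 0.046
box [1] [ 535.9 -394.     2.1] 0.074
oblong_lid [0, 1] [ 402.7 -227.7  -56. ] 0.042
oblong_lid [0] [ 404.6 -229.3  -56.5] 0.038
oblong_lid [1] [ 401.9 -226.2  -56.1] 0.016
```

Emit:
arm_command:
  deltas:
    - [[1.75, 3.47, 0, 0, 0, 7], [1.75, 3.47, 0, 0, 0, 7], [1.75, 3.47, 0, 0, 0, 7], [1.75, 3.47, 0, 0, 0, 0], [1.75, 3.47, 0, 0, 0, 0], [1.75, 3.47, 0, 0, 0, 0], [1.75, 3.47, 0, 0, 0, 0], [1.75, 3.47, 0, 0, 0, 0], [1.75, 3.47, 0, 0, 0, 0], [1.75, 3.47, 0, 0, 0, 0], [1.75, 3.47, 0, 0, 0, 0], [1.75, 3.47, 0, 0, 0, 0]]
  gripper: 0.1

```text
t: 1.1
tool_pos: [0.404, -0.1495, 0.2185]
orientation: [-2.954, -1.07, 0.0]
force: [1.1, -0.7, 0.1]
opening: 0.051
gripper_force: 0.0
```

Emit:
arm_command:
  deltas:
    - [[1.75, 3.47, 0, 0, 0, 0], [1.75, 3.47, 0, 0, 0, 0], [1.75, 3.47, 0, 0, 0, 0], [1.75, 3.47, 0, 0, 0, 0], [0, 0, -2.5, 0, 0, 0], [0, 0, -2.5, 0, 0, 0], [0, 0, -2.5, 0, 0, 0], [0, 0, -2.5, 0, 0, 0], [0, 0, 0, 0, 0, 0], [0, 0, 0, 0, 0, 0]]

```text
t: 1.93
tool_pos: [0.4722, -0.0124, 0.1173]
orientation: [-2.952, -1.07, 0.006]
force: [0.6, -0.5, 0.5]
opening: 0.0506
gripper_force: 0.0
```

Run:
```python
from plant import monitor, eyes
import cv2
s=monitor.read_state(); print(s['tool_pos'],s['orientation']);c=eyes.camera_model('wrist');print(c)
cv2.imwrite("pics/w1.png",eyes.read_camera('wrist'))
```

```text
[ 0.47215875 -0.01238807  0.11729087] [-2.95176839 -1.06980607  0.00574187]
{'fx': 371.64829954431775, 'fy': 371.64829954431775, 'cx': 312.91013698772997, 'cy': 236.69403087344335, 'rvec': array([-2.5943957 ,  1.21516656,  0.18937591]), 'tvec': array([-0.31171637,  0.33260041,  0.40128699])}
```

View pics/w1.png

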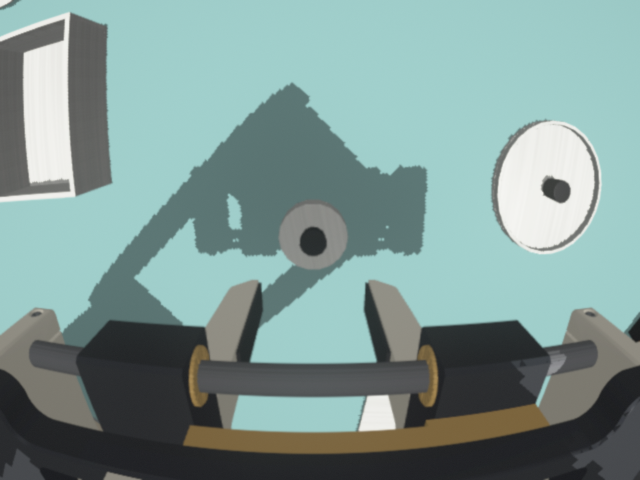

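```bash
cat > wr.py <<'E'
import numpy as np, cv2
def wray(c,u,v,z):
    x,y=(u-c['cx'])/c['fx'],(v-c['cy'])/c['fy']; t=np.hypot(x,y); k=np.sin(t)/t if t>0 else 1
    R=cv2.Rodrigues(np.array(c['rvec']))[0]; o=-R.T@np.array(c['tvec']); d=R.T@[x*k,y*k,np.cos(t)]
    return np.round((o+d*(z-o[2])/d[2])[:2]*1000,1)
E
python3 - <<'E'
from wr import *
c=dict(fx=371.648,fy=371.648,cx=312.910,cy=236.694,rvec=[-2.5943957,1.21516656,.18937591],tvec=[-.31171637,.33260041,.40128699])
g=cv2.imread('pics/w1.png').max(2)
def dark(x0,x1,y0,y1,T=70):
    m=g[y0:y1,x0:x1]<T; y,x=np.nonzero(m); return x.mean()+x0,y.mean()+y0,m.sum()
a=dark(290,336,215,262); print(a,wray(c,a[0],a[1],.031), wray(c,313,236,.02))
for u in(279,347): print(wray(c,u,236,.02))
for v in(203,270): print(wray(c,313,v,.02))
print('tray',wray(c,562,191,.024),wray(c,547,187,.010))
E
```

```text
(np.float64(312.73758865248226), np.float64(241.0921985815603), np.int64(564)) [472.2 -12.5] [472.6 -12.4]
[456.4   7.1]
[488.8 -31.8]
[491.9   3.6]
[451.7 -29.8]
tray [ 636.1 -145.2] [ 632.1 -139.7]
```

Emit:
arm_command:
  deltas:
    - [[0, 0, -2.5, 0, 0, 0], [0, 0, -2.5, 0, 0, 0], [0, 0, -2.4, 0, 0, 0], [0, 0, -1.3, 0, 0, 0], [0, 0, -0.7, 0, 0, 0], [0, 0, 0, 0, 0, 0], [0, 0, 0, 0, 0, 0]]

```text
t: 2.57
tool_pos: [0.4751, -0.0129, 0.0263]
orientation: [2.953, 1.07, 0.003]
force: [0.5, 1.0, 0.8]
opening: 0.0508
gripper_force: 0.0
```

Emit:
arm_command:
  deltas:
    - [[0, 0, 0, 0, 0, 0], [0, 0, 0, 0, 0, 0], [0, 0, 0, 0, 0, 0], [0, 0, 0, 0, 0, 0], [0, 0, 0, 0, 0, 0], [0, 0, 0, 0, 0, 0]]
  gripper: -1
  squeeze: 20

```text
t: 3.07
tool_pos: [0.4739, -0.0126, 0.0249]
orientation: [-2.954, -1.07, -0.0]
force: [-2.2, 0.9, 2.9]
opening: 0.0181
gripper_force: 20.0
```

Emit:
arm_command:
  deltas:
    - [[0, 0, 1, 0, 0, 0], [0, 0, 2.5, 0, 0, 0], [0, 0, 3.2, 0, 0, 0], [0, 0, 3.2, 0, 0, 0], [0, 0, 3.1, 0, 0, 0], [2.7, 2.4, 0, 0, 0, 0], [2.7, 2.4, 0, 0, 0, 0], [2.7, 2.4, 0, 0, 0, 0], [2.7, 2.4, 0, 0, 0, 0], [2.7, 2.4, 0, 0, 0, 0], [2.7, 2.4, 0, 0, 0, 0], [2.7, 2.35, 0, 0, 0, 0]]

```text
t: 4.07
tool_pos: [0.6636, 0.1562, 0.1548]
orientation: [2.954, 1.071, -0.001]
force: [-0.4, 0.1, -1.0]
opening: 0.0183
gripper_force: 20.0
```

Emit:
arm_command:
  deltas:
    - [[0, 0, 0, 0, 0, 0], [0, 0, 0, 0, 0, 0], [0, 0, 0, 0, 0, 0]]

```text
t: 4.32
tool_pos: [0.6622, 0.1547, 0.1542]
orientation: [2.953, 1.071, -0.002]
force: [0.4, -0.1, -1.7]
opening: 0.0185
gripper_force: 20.0
```

Run:
```python
from plant import monitor, eyes
import cv2,json
s=monitor.read_state(); print(s['tool_pos'],s['opening'],s['gripper_force']);c=eyes.camera_model('wrist')
json.dump({k:(v.tolist() if hasattr(v,'tolist') else v) for k,v in c.items()},open('w2.json','w'))
cv2.imwrite("pics/w2.png",eyes.read_camera('wrist'))
```

```text
[0.6621824  0.15465708 0.15424406] 0.018486790678591995 19.99967002426274
```

View pics/w2.png

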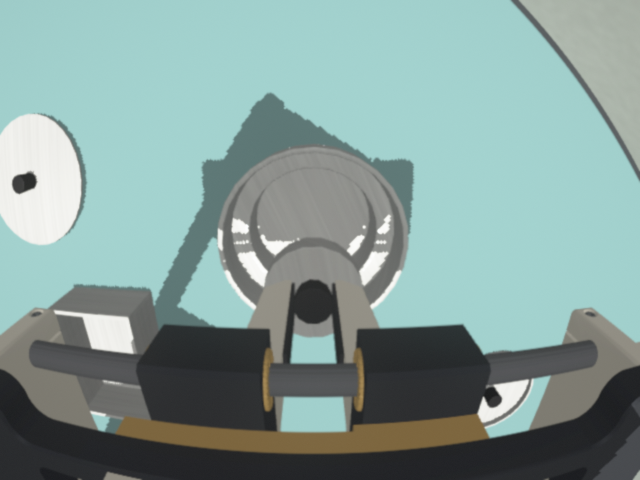

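Run:
```python
from wr import *
import json
from scipy.optimize import least_squares as L
c=json.load(open('w2.json'))
im=cv2.imread('pics/w2.png').astype(float); b,g,r=im[...,0],im[...,1],im[...,2]; m=(np.minimum(g,b)-r)/np.maximum(g,1)<.12
# edge along radial directions from (313,236) upper half, outermost steel pixel
P=[]
for a in np.radians(np.arange(-175,0,10)):
    d=[k for k in np.arange(70,115,.5) if m[int(round(236+k*np.sin(a))),int(round(313+k*np.cos(a)))]]
    if d: P.append(wray(c,313+d[-1]*np.cos(a),236+d[-1]*np.sin(a),.076))
P=np.array(P); f=lambda v:np.hypot(P[:,0]-v[0],P[:,1]-v[1])-v[2]
s=L(f,[663,155,68],loss='soft_l1'); print(len(P),s.x,np.abs(s.fun).max())
s=L(lambda v:f([*v,68]),[663,155],loss='soft_l1'); print(s.x)
```

```text
18 [663.52112234 155.59106976  67.07346717] 0.8481538468364107
[662.62220656 154.82800087]
```

Emit:
arm_command:
  deltas:
    - [[0, 0, -2, 0, 0, 0], [0, 0, -2.5, 0, 0, 0], [0, 0, -2.5, 0, 0, 0], [0, 0, -2.2, 0, 0, 0], [0, 0, -1.5, 0, 0, 0], [0, 0, -1, 0, 0, 0], [0, 0, -0.5, 0, 0, 0], [0, 0, 0, 0, 0, 0], [0, 0, 0, 0, 0, 0], [0, 0, 0, 0, 0, 0]]

```text
t: 5.2
tool_pos: [0.664, 0.155, 0.0346]
orientation: [2.953, 1.07, 0.004]
force: [0.6, -0.4, -1.0]
opening: 0.0187
gripper_force: 20.0
```

Emit:
arm_command:
  deltas:
    - [[0, 0, -0.1, 0, 0, 0], [0, 0, -0.1, 0, 0, 0], [0, 0, -0.05, 0, 0, 0], [0, 0, 0, 0, 0, 0]]

```text
t: 5.53
tool_pos: [0.6628, 0.1549, 0.0302]
orientation: [2.954, 1.07, 0.0]
force: [-0.1, -0.4, -2.3]
opening: 0.0187
gripper_force: 20.0
```

Emit:
arm_command:
  deltas:
    - [[0, 0, 0, 0, 0, 0], [0, 0, -0.05, 0, 0, 0], [0, 0, -0.05, 0, 0, 0], [0, 0, 0, 0, 0, 0]]

```text
t: 5.87
tool_pos: [0.6628, 0.1547, 0.0294]
orientation: [2.953, 1.07, -0.0]
force: [-1.1, -0.7, 3.2]
opening: 0.0184
gripper_force: 20.0
```

Emit:
arm_command:
  deltas:
    - [[0, 0, 0, 0, 0, 0], [0, 0, 0, 0, 0, 0], [0, 0, 0, 0, 0, 0], [0, 0, 1, 0, 0, 0], [0, 0, 2, 0, 0, 0], [0, 0, 3, 0, 0, 0], [0, 0, 3, 0, 0, 0], [0, 0, 3, 0, 0, 0], [0, 0, 0, 0, 0, 0]]
  gripper: -0.14

```text
t: 6.62
tool_pos: [0.667, 0.1556, 0.1589]
orientation: [2.951, 1.07, 0.019]
force: [1.5, -0.6, 2.1]
opening: 0.04
gripper_force: 0.0
```

Emit:
arm_command:
  deltas:
    - [[-0.3, -3.75, 0, 0, 0, 0], [-0.3, -3.75, 0, 0, 0, 0], [-0.35, -3.75, 0, 0, 0, 0], [-0.35, -3.75, 0, 0, 0, 0], [-0.35, -3.75, 0, 0, 0, 0], [-0.35, -3.75, 0, 0, 0, 0], [-0.35, -3.75, 0, 0, 0, 0], [-0.35, -3.75, 0, 0, 0, 0], [0, 0, 0, 0, 0, 0], [0, 0, 0, 0, 0, 0], [0, 0, 0, 0, 0, 0]]

```text
t: 7.53
tool_pos: [0.6359, -0.1451, 0.1496]
orientation: [-2.954, -1.069, -0.001]
force: [0.5, -0.0, -0.2]
opening: 0.0398
gripper_force: 0.0
```

```bash
cat > wl.py <<'E'
from plant import monitor, eyes
from wr import *
import sys
s=monitor.read_state(); c=eyes.camera_model('wrist'); im=eyes.read_camera('wrist'); cv2.imwrite(f"pics/{sys.argv[1]}.png",im)
print('tcp',np.round(s['tool_pos']*1000,1),'ori',s['orientation'])
# dark knob nearest below: middle blob, z of knob middle given
z=float(sys.argv[2]); g=im.max(2); m=((g<70)).astype(np.uint8); m[290:]=0
n,l,st,cc=cv2.connectedComponentsWithStats(m)
for i in range(1,n):
    if 60<st[i,4]<6000: print(np.round(cc[i],1),st[i],wray(c,*cc[i],z))
E
python3 wl.py w3 .02
```

```text
tcp [ 635.9 -145.1  149.6] ori [-2.95395091e+00 -1.06903358e+00 -9.91187980e-04]
[71.8  5.2] [ 62   0  21  13 231] [658.3 161.6]
[312.8 224.9] [302 213  22  25 425] [ 636.5 -145.1]
```

Emit:
arm_command:
  deltas:
    - [[0, 0, -2.5, 0, 0, 0], [0, 0, -3, 0, 0, 0], [0, 0, -3, 0, 0, 0], [0, 0, -2.5, 0, 0, 0], [0, 0, -1.5, 0, 0, 0], [0, 0, -1, 0, 0, 0], [0, 0, -0.6, 0, 0, 0], [0, 0, 0, 0, 0, 0], [0, 0, 0, 0, 0, 0]]

```text
t: 8.33
tool_pos: [0.6368, -0.1452, 0.0094]
orientation: [2.952, 1.071, 0.002]
force: [0.2, 0.2, 0.6]
opening: 0.0399
gripper_force: 0.0
```

Emit:
arm_command:
  deltas:
    - [[0, 0, 0, 0, 0, 0], [0, 0, 0, 0, 0, 0], [0, 0, 0, 0, 0, 0], [0, 0, 0, 0, 0, 0], [0, 0, 0, 0, 0, 0]]
  gripper: -1

```text
t: 8.75
tool_pos: [0.6364, -0.1454, 0.0091]
orientation: [2.953, 1.07, 0.002]
force: [-0.8, 0.3, 4.4]
opening: 0.0188
gripper_force: 20.0
```

Emit:
arm_command:
  deltas:
    - [[0, 0, 0.7, 0, 0, 0], [0, 0, 2, 0, 0, 0], [0, 0, 3, 0, 0, 0], [0, 0, 3.3, 0, 0, 0], [0, 0, 3, 0, 0, 0], [0, 0, 2, 0, 0, 0], [0.33, 3.75, 0, 0, 0, 0], [0.33, 3.75, 0, 0, 0, 0], [0.33, 3.75, 0, 0, 0, 0], [0.33, 3.75, 0, 0, 0, 0], [0.33, 3.75, 0, 0, 0, 0], [0.33, 3.75, 0, 0, 0, 0]]

```text
t: 9.75
tool_pos: [0.6552, 0.0815, 0.1484]
orientation: [-2.954, -1.07, 0.0]
force: [0.9, -0.1, -1.0]
opening: 0.0185
gripper_force: 20.0
```

Emit:
arm_command:
  deltas:
    - [[0.34, 3.75, 0, 0, 0, 0], [0.34, 3.8, 0, 0, 0, 0], [0, 0, 0, 0, 0, 0], [0, 0, 0, 0, 0, 0], [0, 0, 0, 0, 0, 0], [0, 0, 0, 0, 0, 0]]

```text
t: 10.25
tool_pos: [0.6623, 0.154, 0.1481]
orientation: [2.954, 1.069, -0.001]
force: [-0.0, -0.6, -1.6]
opening: 0.0183
gripper_force: 20.0
```

```bash
python3 wl.py w4 .02
```

```text
tcp [662.3 154.  148.1] ori [ 2.95387508e+00  1.06859407e+00 -7.72630541e-04]
[ 19.5 183.6] [  9 175  22  19 316] [508.8 412. ]
[312.9 284.2] [297 277  33  13 310] [622.2 120.1]
```

View pics/w4.png

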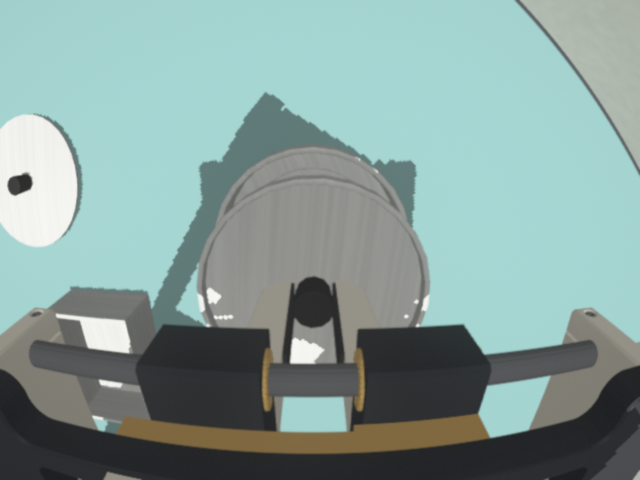

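Emit:
arm_command:
  deltas:
    - [[0.05, 0.1, -1.5, 0, 0, 0], [0, 0, -2.3, 0, 0, 0], [0, 0, -2, 0, 0, 0], [0, 0, -1.5, 0, 0, 0], [0, 0, -1, 0, 0, 0], [0, 0, -0.7, 0, 0, 0], [0, 0, -0.3, 0, 0, 0], [0, 0, 0, 0, 0, 0], [0, 0, 0, 0, 0, 0]]

```text
t: 11.05
tool_pos: [0.6636, 0.1564, 0.0561]
orientation: [2.953, 1.07, 0.002]
force: [0.2, -0.4, -0.7]
opening: 0.0184
gripper_force: 20.0
```

Emit:
arm_command:
  deltas:
    - [[0, 0, -0.1, 0, 0, 0], [0, 0, -0.1, 0, 0, 0], [0, 0, 0, 0, 0, 0], [0, 0, 0, 0, 0, 0]]

```text
t: 11.38
tool_pos: [0.6631, 0.1565, 0.0536]
orientation: [2.953, 1.071, 0.001]
force: [-0.6, 0.5, -0.4]
opening: 0.0186
gripper_force: 20.0
```

Emit:
arm_command:
  deltas:
    - [[0, -0.1, -0.05, 0, 0, 0], [0, 0, -0.05, 0, 0, 0], [0, 0, -0.05, 0, 0, 0], [0, 0, 0, 0, 0, 0], [0, 0, 0, 0, 0, 0]]

```text
t: 11.8
tool_pos: [0.6628, 0.1553, 0.0515]
orientation: [-2.954, -1.07, 0.0]
force: [-0.5, 0.9, -1.6]
opening: 0.0188
gripper_force: 20.0
```

Emit:
arm_command:
  deltas:
    - [[0, 0, -0.05, 0, 0, 0], [0, 0, -0.05, 0, 0, 0], [0, 0, 0, 0, 0, 0], [0, 0, 0, 0, 0, 0]]

```text
t: 12.13
tool_pos: [0.663, 0.1554, 0.0511]
orientation: [2.954, 1.07, 0.0]
force: [-3.1, -0.5, 4.9]
opening: 0.0186
gripper_force: 20.0
```

Emit:
arm_command:
  deltas:
    - [[0, 0, 0, 0, 0, 0], [0, 0, 0, 0, 0, 0], [0, 0, 0, 0, 0, 0], [0, 0, 1, 0, 0, 0], [0, 0, 2, 0, 0, 0], [0, 0, 3.5, 0, 0, 0], [0, 0, 3.5, 0, 0, 0], [0, 0, 0, 0, 0, 0]]
  gripper: -0.14

```text
t: 12.8
tool_pos: [0.6674, 0.1561, 0.161]
orientation: [2.951, 1.07, 0.02]
force: [0.5, -0.3, 2.0]
opening: 0.0399
gripper_force: 0.0
```

Emit:
arm_command:
  deltas:
    - [[-1.9, 3.2, 0, 0, 0, 6.7], [-1.9, 3.2, 0, 0, 0, 6.7], [-1.9, 3.2, 0, 0, 0, 6.7], [-1.9, 3.2, 0, 0, 0, 6.7], [-1.9, 3.2, 0, 0, 0, 6.7], [-1.9, 3.2, 0, 0, 0, 6.7], [-1.9, 3.2, 0, 0, 0, 0], [-1.9, 3.2, 0, 0, 0, 0], [0, 0, 0, 0, 0, 0], [0, 0, 0, 0, 0, 0], [0, 0, 0, 0, 0, 0]]

```text
t: 13.72
tool_pos: [0.5111, 0.4113, 0.1511]
orientation: [2.405, 2.021, 0.001]
force: [0.1, -0.1, 0.5]
opening: 0.0404
gripper_force: 0.0
```

```bash
python3 wl.py w5 .026; python3 -c "
import cv2
from plant import eyes
cv2.imwrite('pics/scene1.png',eyes.read_camera('scene'))"
```

```text
tcp [511.1 411.3 151.1] ori [2.40466485e+00 2.02082539e+00 8.47882972e-04]
[311.8 227.8] [301 215  22  26 459] [509.7 410.6]
```

View pics/scene1.png

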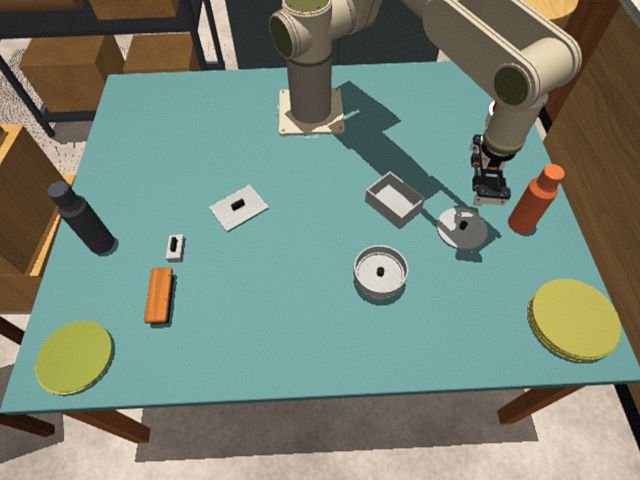

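Emit:
arm_command:
  deltas:
    - [[-0.1, -0.05, -2.5, 0, 0, 0], [0, 0, -3, 0, 0, 0], [0, 0, -3, 0, 0, 0], [0, 0, -2.3, 0, 0, 0], [0, 0, -1.5, 0, 0, 0], [0, 0, -1, 0, 0, 0], [0, 0, -0.5, 0, 0, 0], [0, 0, 0, 0, 0, 0], [0, 0, 0, 0, 0, 0]]

```text
t: 14.57
tool_pos: [0.5109, 0.4112, 0.014]
orientation: [2.406, 2.02, 0.003]
force: [-0.2, -0.2, 1.1]
opening: 0.0398
gripper_force: 0.0
```

Emit:
arm_command:
  deltas:
    - [[0, 0, 0, 0, 0, 0], [0, 0, 0, 0, 0, 0], [0, 0, 0, 0, 0, 0], [0, 0, 0, 0, 0, 0], [0, 0, 0, 0, 0, 0]]
  gripper: -1

```text
t: 14.98
tool_pos: [0.5103, 0.4113, 0.0136]
orientation: [2.406, 2.02, 0.002]
force: [-0.0, -0.4, 5.0]
opening: 0.0184
gripper_force: 20.0
```

Emit:
arm_command:
  deltas:
    - [[0, 0, 0.7, 0, 0, 0], [0, 0, 2, 0, 0, 0], [0, 0, 3.5, 0, 0, 0], [0, 0, 4, 0, 0, 0], [0, 0, 3.5, 0, 0, 0], [0, 0, 1.9, 0, 0, 0], [1.9, -3.2, 0, 0, 0, 0], [1.9, -3.2, 0, 0, 0, 0], [1.9, -3.2, 0, 0, 0, 0], [1.9, -3.2, 0, 0, 0, 0], [1.9, -3.2, 0, 0, 0, 0], [1.9, -3.2, 0, 0, 0, 0]]

```text
t: 15.98
tool_pos: [0.6241, 0.2172, 0.1687]
orientation: [-2.405, -2.02, 0.001]
force: [0.6, -0.2, -2.0]
opening: 0.0188
gripper_force: 20.0
```

Emit:
arm_command:
  deltas:
    - [[1.9, -3.2, 0, 0, 0, 0], [2, -3.2, 0, 0, 0, 0], [0, 0, 0, 0, 0, 0], [0, 0, 0, 0, 0, 0], [0, 0, 0, 0, 0, 0], [0, 0, 0, 0, 0, 0]]

```text
t: 16.48
tool_pos: [0.6621, 0.156, 0.1685]
orientation: [-2.404, -2.021, 0.001]
force: [-0.2, -0.4, -1.8]
opening: 0.0185
gripper_force: 20.0
```

```bash
python3 wl.py w6 .026
```

```text
tcp [662.1 156.  168.5] ori [-2.40421271e+00 -2.02106168e+00  6.07381442e-04]
[312.9 285.2] [298 280  31  10 237] [651.3  96.9]
```

View pics/w6.png

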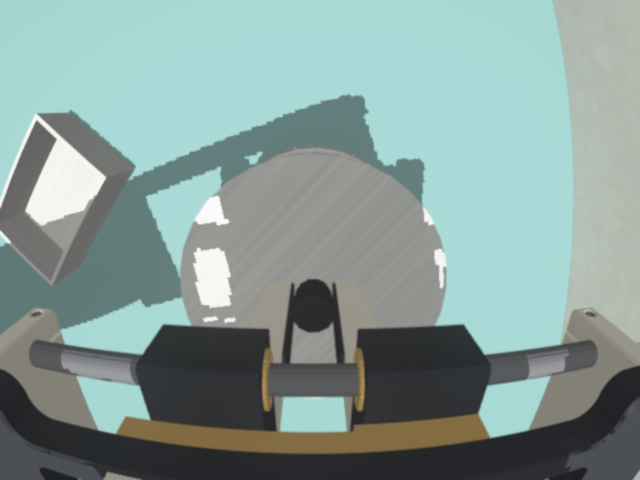

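Emit:
arm_command:
  deltas:
    - [[0.05, -0.1, -1.5, 0, 0, 0], [0, 0, -2, 0, 0, 0], [0, 0, -1.8, 0, 0, 0], [0, 0, -1.3, 0, 0, 0], [0, 0, -0.9, 0, 0, 0], [0, 0, -0.5, 0, 0, 0], [0, 0, -0.3, 0, 0, 0], [0, 0, 0, 0, 0, 0], [0, 0, 0, 0, 0, 0], [0, 0, 0, 0, 0, 0]]

```text
t: 17.37
tool_pos: [0.6642, 0.154, 0.0869]
orientation: [2.405, 2.02, 0.003]
force: [0.2, -0.0, -2.4]
opening: 0.0186
gripper_force: 20.0
```

Emit:
arm_command:
  deltas:
    - [[0, 0, -0.1, 0, 0, 0], [0, 0, -0.05, 0, 0, 0], [0, 0, -0.05, 0, 0, 0], [0, 0, 0, 0, 0, 0], [0, 0, 0, 0, 0, 0]]

```text
t: 17.78
tool_pos: [0.6633, 0.1538, 0.0836]
orientation: [-2.406, -2.02, 0.0]
force: [1.1, -0.2, -1.9]
opening: 0.0184
gripper_force: 20.0
```

Emit:
arm_command:
  deltas:
    - [[0, 0.1, -0.05, 0, 0, 0], [0, 0, -0.05, 0, 0, 0], [0, 0, -0.05, 0, 0, 0], [0, 0, 0, 0, 0, 0], [0, 0, 0, 0, 0, 0]]

```text
t: 18.2
tool_pos: [0.6634, 0.155, 0.0826]
orientation: [-2.406, -2.02, -0.0]
force: [-3.0, 0.4, 3.4]
opening: 0.0186
gripper_force: 20.0
```

Emit:
arm_command:
  deltas:
    - [[0, 0, 0, 0, 0, 0], [0, 0, 0, 0, 0, 0], [0, 0, 0, 0, 0, 0], [0, 0, 1, 0, 0, 0], [0, 0, 2, 0, 0, 0], [0, 0, 3, 0, 0, 0], [0, 0, 3, 0, 0, 0], [0, 0, 0, 0, 0, 0]]
  gripper: -0.14

```text
t: 18.87
tool_pos: [0.6672, 0.1554, 0.1813]
orientation: [2.401, 2.016, 0.016]
force: [0.3, -0.1, 2.8]
opening: 0.0402
gripper_force: 0.0
```

Emit:
arm_command:
  deltas:
    - [[-0.85, -3.67, 0, 0, 0, -6.7], [-0.85, -3.67, 0, 0, 0, -6.7], [-0.85, -3.67, 0, 0, 0, -6.7], [-0.85, -3.67, 0, 0, 0, -6.7], [-0.85, -3.67, 0, 0, 0, -6.7], [-0.85, -3.67, 0, 0, 0, -6.7], [-0.85, -3.67, 0, 0, 0, -6.7], [-0.85, -3.67, 0, 0, 0, -6.7], [-0.85, -3.67, 0, 0, 0, -6.7], [-0.85, -3.67, 0, 0, 0, -6.7], [-0.85, -3.67, 0, 0, 0, -6.7], [-0.85, -3.67, 0, 0, 0, -6.3]]

```text
t: 19.87
tool_pos: [0.5609, -0.2875, 0.1731]
orientation: [3.141, -0.008, 0.002]
force: [1.1, 0.3, 0.1]
opening: 0.0401
gripper_force: 0.0
```

Emit:
arm_command:
  deltas:
    - [[-0.85, -3.67, 0, 0, 0, 0], [-0.85, -3.67, 0, 0, 0, 0], [-0.8, -3.67, 0, 0, 0, 0], [0, 0, 0, 0, 0, 0], [0, 0, 0, 0, 0, 0], [0, 0, 0, 0, 0, 0]]

```text
t: 20.37
tool_pos: [0.5364, -0.3956, 0.1724]
orientation: [-3.141, 0.0, -0.001]
force: [0.5, -0.4, 0.2]
opening: 0.0396
gripper_force: 0.0
```

```bash
python3 wl.py w7 .034;python3 -c "
import cv2
from plant import eyes
cv2.imwrite('pics/top1.png',eyes.read_camera('top'))"
```

```text
tcp [ 536.4 -395.6  172.4] ori [-3.14126413e+00  1.18044793e-04 -5.31548242e-04]
[623.2 158.1] [614  97  17 101 646] [ 611.8 -726.9]
[312.  223.5] [306 200  13  48 611] [ 536.2 -395.7]
```

View pics/w7.png

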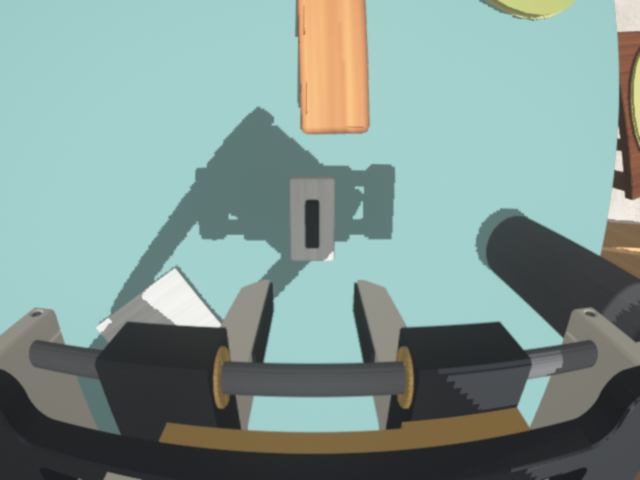

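Emit:
arm_command:
  deltas:
    - [[0, 0, -2.5, 0, 0, 0], [0, 0, -3, 0, 0, 0], [0, 0, -3, 0, 0, 0], [0, 0, -2.5, 0, 0, 0], [0, 0, -2, 0, 0, 0], [0, 0, -1, 0, 0, 0], [0, 0, -0.6, 0, 0, 0], [0, 0, 0, 0, 0, 0], [0, 0, 0, 0, 0, 0]]

```text
t: 21.22
tool_pos: [0.5373, -0.3958, 0.0276]
orientation: [3.14, 0.002, 0.002]
force: [0.1, -0.5, 0.7]
opening: 0.0403
gripper_force: 0.0
```

Emit:
arm_command:
  deltas:
    - [[0, 0, 0, 0, 0, 0], [0, 0, 0, 0, 0, 0], [0, 0, 0, 0, 0, 0], [0, 0, 0, 0, 0, 0], [0, 0, 0, 0, 0, 0]]
  gripper: -1

```text
t: 21.63
tool_pos: [0.5365, -0.3958, 0.0266]
orientation: [3.141, 0.001, 0.001]
force: [-0.0, -3.0, 4.5]
opening: 0.0118
gripper_force: 20.1
```

Emit:
arm_command:
  deltas:
    - [[0, 0, 0.7, 0, 0, 0], [0, 0, 2, 0, 0, 0], [0, 0, 3.3, 0, 0, 0], [0, 0, 3.5, 0, 0, 0], [0, 0, 2.5, 0, 0, 0], [-0.75, 3.9, 0, 0, 0, 6.7], [-0.75, 3.9, 0, 0, 0, 6.7], [-0.75, 3.9, 0, 0, 0, 6.7], [-0.75, 3.9, 0, 0, 0, 6.7], [-0.75, 3.9, 0, 0, 0, 6.7], [-0.75, 3.9, 0, 0, 0, 6.5], [-0.75, 3.9, 0, 0, 0, 0]]

```text
t: 22.63
tool_pos: [0.483, -0.121, 0.1464]
orientation: [2.948, 1.086, 0.0]
force: [1.0, -0.1, -1.0]
opening: 0.0117
gripper_force: 20.0
```

Emit:
arm_command:
  deltas:
    - [[-0.75, 3.9, 0, 0, 0, 0], [-0.75, 3.9, 0, 0, 0, 0], [-0.75, 3.9, 0, 0, 0, 0], [-0.75, 3.9, 0, 0, 0, 0], [-0.75, 3.9, 0, 0, 0, 0], [-0.75, 3.9, 0, 0, 0, 0], [-0.8, 3.9, 0, 0, 0, 0], [-0.8, 3.9, 0, 0, 0, 0], [-0.8, 3.9, 0, 0, 0, 0], [0, 0, 0, 0, 0, 0], [0, 0, 0, 0, 0, 0], [0, 0, 0, 0, 0, 0]]

```text
t: 23.63
tool_pos: [0.4147, 0.2283, 0.1463]
orientation: [2.951, 1.077, -0.0]
force: [0.5, -1.1, -1.7]
opening: 0.0117
gripper_force: 20.0
```

```bash
python3 wl.py w8 .034
python3 - <<'E'
from plant import eyes
import json
c=eyes.camera_model('wrist');json.dump({k:(v.tolist() if hasattr(v,'tolist') else v) for k,v in c.items()},open('w8.json','w'))
E
```

```text
tcp [414.7 228.3 146.3] ori [ 2.95062303e+00  1.07723875e+00 -2.14324848e-04]
[600.3  70. ] [591  58  22  23 342] [703.2 126.2]
[313.  275.7] [299 261  29  29 732] [386.1 203.6]
```

View pics/w8.png

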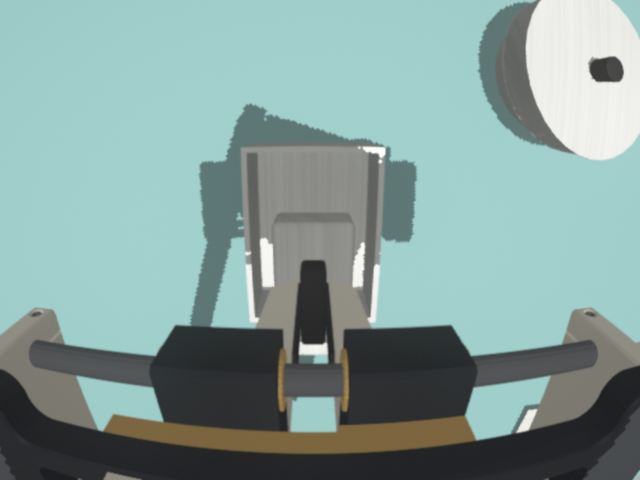

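Run:
```python
from wr import *
import json
c=json.load(open('w8.json'))
P=np.array([wray(c,*p,.056) for p in [(241,148),(385,147),(250,322),(377,320)]]); print(P,P.mean(0))
for a,b in((0,1),(2,3),(2,0),(3,1)):
    d=P[b]-P[a]; print(np.hypot(*d),np.degrees(np.arctan2(d[1],d[0])))
```

```text
[[434.3 308.3]
 [499.  232.2]
 [329.9 221.4]
 [396.5 144.8]] [414.925 226.675]
99.88643551553936 -49.62890759571958
101.50428562381 -48.994617008148126
135.8343476444747 39.77316703529226
134.7034149529996 40.453661108749344
```

Emit:
arm_command:
  deltas:
    - [[0, -0.05, -1.5, 0, 0, 0], [0, 0, -2.5, 0, 0, 0], [0, 0, -2.5, 0, 0, 0], [0, 0, -1.9, 0, 0, 0], [0, 0, -1.3, 0, 0, 0], [0, 0, -0.9, 0, 0, 0], [0, 0, -0.5, 0, 0, 0], [0, 0, 0, 0, 0, 0], [0, 0, 0, 0, 0, 0], [0, 0, 0, 0, 0, 0]]

```text
t: 24.52
tool_pos: [0.4159, 0.228, 0.0363]
orientation: [-2.952, -1.075, -0.003]
force: [0.5, 0.1, -1.7]
opening: 0.0121
gripper_force: 20.0
```

Emit:
arm_command:
  deltas:
    - [[0, 0, -0.1, 0, 0, 0], [0, 0, -0.1, 0, 0, 0], [0, 0, 0, 0, 0, 0], [0, 0, 0, 0, 0, 0]]

```text
t: 24.85
tool_pos: [0.4149, 0.2279, 0.0333]
orientation: [2.952, 1.076, 0.0]
force: [-0.1, -0.3, -1.4]
opening: 0.0121
gripper_force: 20.0
```

Emit:
arm_command:
  deltas:
    - [[0, 0, -0.1, 0, 0, 0], [0, 0, -0.05, 0, 0, 0], [0, 0, -0.05, 0, 0, 0], [0, 0, 0, 0, 0, 0], [0, 0, 0, 0, 0, 0]]

```text
t: 25.27
tool_pos: [0.4148, 0.2278, 0.0311]
orientation: [2.952, 1.076, -0.0]
force: [0.4, 0.6, -1.1]
opening: 0.0117
gripper_force: 20.0
```

Emit:
arm_command:
  deltas:
    - [[0, 0, -0.05, 0, 0, 0], [0, 0, 0, 0, 0, 0], [0, 0, 0, 0, 0, 0]]

```text
t: 25.52
tool_pos: [0.4149, 0.2278, 0.0306]
orientation: [-2.952, -1.075, 0.0]
force: [-0.1, 0.8, -1.1]
opening: 0.0118
gripper_force: 20.0
```

Emit:
arm_command:
  deltas:
    - [[0, 0, -0.05, 0, 0, 0], [0, 0, -0.02, 0, 0, 0], [0, 0, 0, 0, 0, 0], [0, 0, 0, 0, 0, 0]]

```text
t: 25.85
tool_pos: [0.4149, 0.2279, 0.0306]
orientation: [2.952, 1.076, -0.0]
force: [-2.5, -1.9, 6.2]
opening: 0.0116
gripper_force: 20.0
```

Emit:
arm_command:
  deltas:
    - [[0, 0, 0, 0, 0, 0], [0, 0, 0, 0, 0, 0], [0, 0, 0, 0, 0, 0], [0, 0, 1, 0, 0, 0], [0, 0, 2, 0, 0, 0], [0, 0, 3, 0, 0, 0], [0, 0, 3.5, 0, 0, 0], [0, 0, 3, 0, 0, 0], [0, 0, 0, 0, 0, 0]]
  gripper: -0.2

```text
t: 26.6
tool_pos: [0.4187, 0.2295, 0.163]
orientation: [-2.951, -1.075, -0.018]
force: [0.9, 1.0, 1.0]
opening: 0.037
gripper_force: 0.0
```

Emit:
arm_command:
  deltas:
    - [[-0.1, -3.8, 0, 0, 0, 7], [-0.1, -3.8, 0, 0, 0, 7], [-0.1, -3.8, 0, 0, 0, 7], [-0.1, -3.8, 0, 0, 0, 7], [-0.1, -3.8, 0, 0, 0, 7], [-0.1, -3.8, 0, 0, 0, 7], [-0.1, -3.8, 0, 0, 0, 7], [-0.1, -3.8, 0, 0, 0, 7], [-0.1, -3.8, 0, 0, 0, 7], [-0.1, -3.8, 0, 0, 0, 7], [-0.15, -3.8, 0, 0, 0, 7], [-0.15, -3.8, 0, 0, 0, 7]]

```text
t: 27.6
tool_pos: [0.4053, -0.1742, 0.1555]
orientation: [1.709, 2.635, 0.0]
force: [0.9, 0.2, -0.6]
opening: 0.0373
gripper_force: 0.0
```

Emit:
arm_command:
  deltas:
    - [[0, 0, 0, 0, 0, 0], [0, 0, 0, 0, 0, 0], [0, 0, 0, 0, 0, 0]]

```text
t: 27.85
tool_pos: [0.4054, -0.1723, 0.1551]
orientation: [-1.721, -2.628, -0.001]
force: [0.4, 0.3, -0.4]
opening: 0.0376
gripper_force: 0.0
```

```bash
python3 wl.py w9 .026
```

```text
tcp [ 405.4 -172.3  155.1] ori [-1.72054691e+00 -2.62793411e+00 -5.71096743e-04]
[284.8 267.8] [274 256  20  34 180] [ 397.5 -216.5]
```

View pics/w9.png

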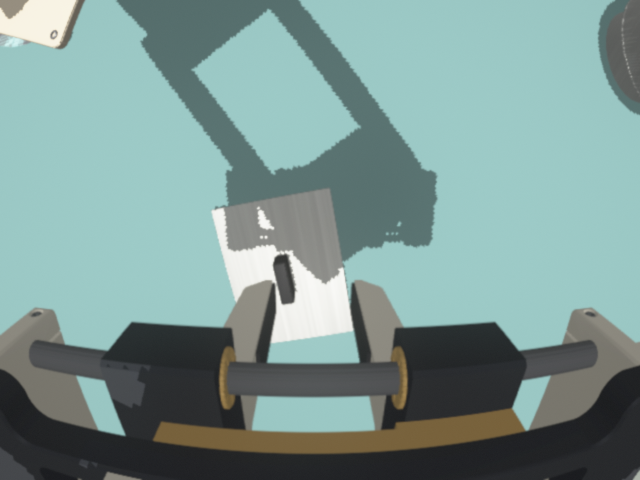

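Emit:
arm_command:
  deltas:
    - [[-0.2, -2.8, 0, 0, 0, 5.1], [-0.2, -2.8, 0, 0, 0, 5.1], [0, 0, 0, 0, 0, 0], [0, 0, 0, 0, 0, 0], [0, 0, 0, 0, 0, 0], [0, 0, 0, 0, 0, 0]]

```text
t: 28.4
tool_pos: [0.4019, -0.2272, 0.155]
orientation: [-1.476, -2.773, -0.001]
force: [-0.2, 0.7, -0.8]
opening: 0.0372
gripper_force: 0.0
```

```bash
python3 wl.py w10 .026
python3 - <<'E'
from wr import *
from plant import eyes,monitor
c=eyes.camera_model('wrist'); o=monitor.read_state()['orientation']; print('phi',2*np.degrees(np.arctan2(o[1],o[0]))%180-90)
im=cv2.imread('pics/w10.png').astype(float); b,g,r=im[...,0],im[...,1],im[...,2]
m=(((np.minimum(g,b)-r)/np.maximum(g,1)<.12)).astype(np.uint8); m[285:]=0
def edge(side):  # first steel pixel along rows
    P=[]
    for y in range(200,250,3):
        x=np.nonzero(m[y,180:450])[0]+180
        if len(x): P.append(wray(c,x[0] if side<0 else x[-1],y,.010))
    P=np.array(P); d=np.linalg.svd(P-P.mean(0))[2][0]; return np.degrees(np.arctan2(d[1],d[0]))%180-180,P.mean(0),np.abs((P-P.mean(0))@[-d[1],d[0]]).max()
print(edge(-1),edge(1))
E
```

```text
tcp [ 401.9 -227.2  155. ] ori [-1.47607865e+00 -2.77288988e+00 -6.44020769e-04]
[312.5 225. ] [306 201  14  50 640] [ 400.3 -227.2]
phi 33.97177008274298
(np.float64(-56.11416017433717), array([ 358.33529412, -259.82352941]), np.float64(0.4370852320784769)) (np.float64(-56.278600229269585), array([ 446.3       , -200.77647059]), np.float64(0.3795326429221945))
```

View pics/w10.png

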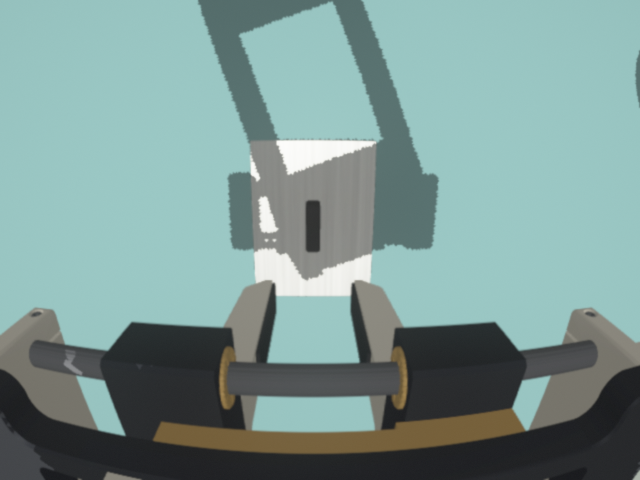

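Emit:
arm_command:
  deltas:
    - [[-0.1, 0, -2.5, 0, 0, 0], [0, 0, -3, 0, 0, 0], [0, 0, -3, 0, 0, 0], [0, 0, -2.5, 0, 0, 0], [0, 0, -1.7, 0, 0, 0], [0, 0, -1, 0, 0, 0], [0, 0, -0.5, 0, 0, 0], [0, 0, 0, 0, 0, 0], [0, 0, 0, 0, 0, 0]]

```text
t: 29.2
tool_pos: [0.4014, -0.2288, 0.0141]
orientation: [1.475, 2.772, -0.0]
force: [0.4, 0.2, -0.6]
opening: 0.0371
gripper_force: 0.0
```

Emit:
arm_command:
  deltas:
    - [[0, 0, 0, 0, 0, 0], [0, 0, 0, 0, 0, 0], [0, 0, 0, 0, 0, 0], [0, 0, 0, 0, 0, 0], [0, 0, 0, 0, 0, 0]]
  gripper: -1

```text
t: 29.62
tool_pos: [0.4011, -0.2289, 0.0137]
orientation: [1.476, 2.772, -0.0]
force: [0.1, 1.2, 2.3]
opening: 0.0119
gripper_force: 20.0
```

Emit:
arm_command:
  deltas:
    - [[0, 0, 0.7, 0, 0, 0], [0, 0, 2, 0, 0, 0], [0, 0, 3.3, 0, 0, 0], [0, 0, 3.6, 0, 0, 0], [0, 0, 3, 0, 0, 0], [0, 0, 1, 0, 0, 0], [0.1, 2.85, 0, 0, 0, -5.2], [0.1, 2.85, 0, 0, 0, -5.2], [0.1, 2.85, 0, 0, 0, -5.2], [0.1, 2.85, 0, 0, 0, -5.2], [0.1, 2.85, 0, 0, 0, -5.2], [0.1, 2.85, 0, 0, 0, -5.2]]

```text
t: 30.62
tool_pos: [0.4058, -0.0562, 0.1483]
orientation: [-2.172, -2.268, 0.001]
force: [-0.2, -0.6, -2.4]
opening: 0.0114
gripper_force: 20.0
```

Emit:
arm_command:
  deltas:
    - [[0.1, 2.85, 0, 0, 0, -5.2], [0.1, 2.85, 0, 0, 0, -5.2], [0.1, 2.85, 0, 0, 0, -5.2], [0.1, 2.85, 0, 0, 0, -5.2], [0.1, 2.85, 0, 0, 0, -5.2], [0.1, 2.85, 0, 0, 0, -5.2], [0.1, 2.85, 0, 0, 0, -5.2], [0.1, 2.85, 0, 0, 0, -5.2], [0, 2.85, 0, 0, 0, -5.3], [0, 2.85, 0, 0, 0, -5.5]]

```text
t: 31.45
tool_pos: [0.4138, 0.2286, 0.1482]
orientation: [2.951, 1.077, -0.002]
force: [-0.3, -0.4, -1.2]
opening: 0.0123
gripper_force: 20.0
```

Emit:
arm_command:
  deltas:
    - [[0, 0, 0, 0, 0, 0], [0, 0, 0, 0, 0, 0], [0, 0, 0, 0, 0, 0], [0, 0, 0, 0, 0, 0]]

```text
t: 31.78
tool_pos: [0.4144, 0.2265, 0.1486]
orientation: [2.948, 1.084, -0.002]
force: [-0.1, 0.2, -1.7]
opening: 0.0117
gripper_force: 20.0
```

```bash
python3 wl.py w11 .026
```

```text
tcp [414.4 226.5 148.6] ori [ 2.94815720e+00  1.08427592e+00 -1.70840667e-03]
[598.   69.4] [589  58  22  22 329] [709.3 122.7]
[312.8 274.2] [298 258  30  32 822] [383.4 199.7]
```

View pics/w11.png

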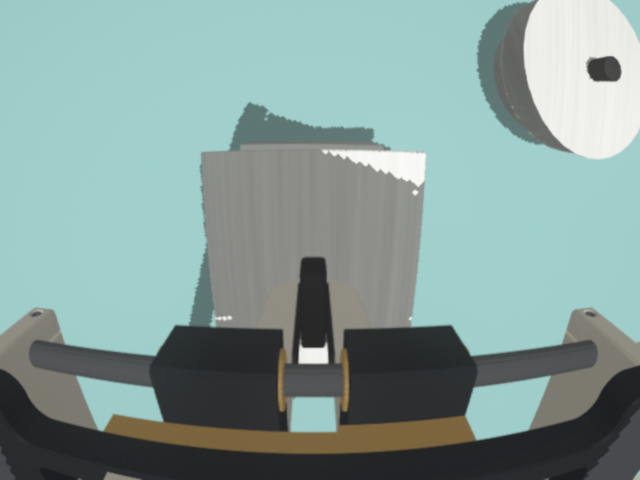

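Emit:
arm_command:
  deltas:
    - [[0.05, 0.1, -1.5, 0, 0, 0], [0, 0, -2, 0, 0, 0], [0, 0, -1.8, 0, 0, 0], [0, 0, -1.2, 0, 0, 0], [0, 0, -0.8, 0, 0, 0], [0, 0, -0.5, 0, 0, 0], [0, 0, -0.3, 0, 0, 0], [0, 0, 0, 0, 0, 0], [0, 0, 0, 0, 0, 0], [0, 0, 0, 0, 0, 0]]

```text
t: 32.67
tool_pos: [0.4158, 0.2287, 0.069]
orientation: [-2.949, -1.084, -0.002]
force: [0.3, 0.8, -1.6]
opening: 0.012
gripper_force: 20.0
```

Emit:
arm_command:
  deltas:
    - [[0, 0, -0.1, 0, 0, 0], [0, 0, -0.1, 0, 0, 0], [0, 0, -0.05, 0, 0, 0], [0, 0, 0, 0, 0, 0], [0, 0, 0, 0, 0, 0]]

```text
t: 33.08
tool_pos: [0.4151, 0.2284, 0.0656]
orientation: [2.949, 1.084, -0.0]
force: [-0.6, 0.4, -1.2]
opening: 0.0119
gripper_force: 20.0
```

Emit:
arm_command:
  deltas:
    - [[0, -0.05, -0.1, 0, 0, 0], [0, 0, -0.1, 0, 0, 0], [0, 0, -0.05, 0, 0, 0], [0, 0, 0, 0, 0, 0], [0, 0, 0, 0, 0, 0]]

```text
t: 33.5
tool_pos: [0.415, 0.2279, 0.063]
orientation: [-2.949, -1.084, 0.0]
force: [0.1, 0.7, -1.2]
opening: 0.012
gripper_force: 20.0
```

Emit:
arm_command:
  deltas:
    - [[0, 0, -0.05, 0, 0, 0], [0, 0, 0, 0, 0, 0], [0, 0, 0, 0, 0, 0]]

```text
t: 33.75
tool_pos: [0.4152, 0.228, 0.0627]
orientation: [-2.949, -1.084, -0.0]
force: [0.2, -1.0, 0.3]
opening: 0.012
gripper_force: 20.0
```

Contact beginning at the expected height; one more touch, then release and retreat.

Emit:
arm_command:
  deltas:
    - [[0, 0, -0.03, 0, 0, 0], [0, 0, 0, 0, 0, 0], [0, 0, 0, 0, 0, 0]]

```text
t: 34.0
tool_pos: [0.4152, 0.228, 0.0627]
orientation: [-2.949, -1.084, -0.0]
force: [-2.4, -2.4, 6.7]
opening: 0.0116
gripper_force: 20.0
```

Emit:
arm_command:
  deltas:
    - [[0, 0, 0, 0, 0, 0], [0, 0, 0, 0, 0, 0], [0, 0, 0, 0, 0, 0], [0, 0, 1, 0, 0, 0], [0, 0, 2, 0, 0, 0], [0, 0, 3, 0, 0, 0], [0, 0, 3, 0, 0, 0], [0, 0, 2, 0, 0, 0], [0, -3.5, 0, 0, 0, 0], [0, -3.5, 0, 0, 0, 0], [0, -3.5, 0, 0, 0, 0], [0, -3.5, 0, 0, 0, 0]]
  gripper: -0.2

```text
t: 35.0
tool_pos: [0.4151, 0.0868, 0.1733]
orientation: [2.948, 1.085, 0.002]
force: [0.5, -0.9, 0.3]
opening: 0.0371
gripper_force: 0.0
```

Emit:
arm_command:
  deltas:
    - [[0, -3.5, 0, 0, 0, 0], [0, -3.5, 0, 0, 0, 0], [0, -3.5, 0, 0, 0, 0], [0, -3.5, 0, 0, 0, 0], [0, 0, 0, 0, 0, 0], [0, 0, 0, 0, 0, 0], [0, 0, 0, 0, 0, 0]]

```text
t: 35.58
tool_pos: [0.4152, -0.0519, 0.1727]
orientation: [-2.949, -1.082, -0.001]
force: [-0.3, 0.3, 0.2]
opening: 0.0371
gripper_force: 0.0
```

Run:
```python
from plant import eyes,monitor
import cv2,numpy as np
a=eyes.read_camera('scene'); b=eyes.read_camera('top')
cv2.imwrite('pics/fin.png',np.hstack([cv2.resize(a[150:330,320:520],(400,360),interpolation=2),cv2.resize(b[160:340,140:340],(400,360),interpolation=2)]))
cv2.imwrite('pics/topf.png',b); cv2.imwrite('pics/scenef.png',a)
from fit import *
M['rt']=[np.vstack([circ(.054,0),circ(.068,.042),circ(.07,.076),circ(.07,.079)])]
M['oblong_tin']=[np.vstack([rect(.136,.1,0),rect(.142,.106,.056),rect(.142,.106,.059)]),np.vstack([rect(.04,.012,.059),rect(.04,.012,.081)])]
M['rt'].append(np.vstack([circ(.0095,.079),circ(.0095,.101)]))
cams=[eyes.camera_model(n) for n in('top','scene')]
for n,p in(('rt',[.664,.155,0]),('oblong_tin',[.417,.229,.7])):
    print(n,fit(n,p,[b,a],cams))
d=cv2.imread('pics/top0.png'); m=np.abs(d.astype(int)-b).max(2)>40; print('brush/bottle diff',m[170:230,425:460].sum(),m[230:275,485:550].sum(),m[225:270,85:140].sum())
```

```text
rt (array([0.66454093, 0.15506573, 0.        ]), np.float64(0.07098288413598558))
oblong_tin (array([ 0.41803092,  0.22821145, 40.30584851]), np.float64(0.08241023236836725))
brush/bottle diff 0 0 0
```

View pics/fin.png

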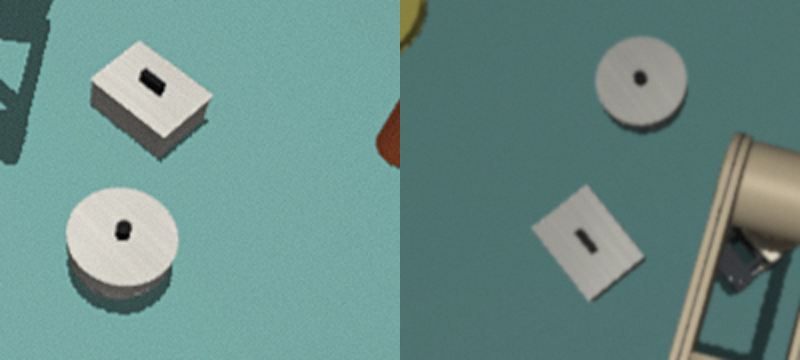

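Both lids are seated level on their tins, and the bottles and brush have not moved. The round tin is at about (122,240) and the oblong tin at (152,95) in the left crop. I am handing in.

```bash
python3 -c "
from plant import ticket
print(ticket.close_job())"
```

```text
the job is handed in; nothing more can be done
None
```

Both tins are packed in the order asked and handed in at about 36 s: pot, tray and lid in the round tin, box and lid in the oblong tin. The final pictures show both lids level, and the top camera shows the bottles and brush unmoved.

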